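Hang the sweets pail on the checkout display hook

ROBOT

A 6-joint arm with a two-finger parallel gripper is mounted at the origin on the work surface. World frame = base frame: x ahead of the robot, y to its left, z up, the work surface at z = 0. Lengths are in m, angles in rad, forces in N, time in s.
With the tool pointing down it reaches from about 0.225 to 0.875 m from the base axis. Payload 3.4 kg.
Tool frame: the origin (TCP) lies midway between the tips of the shut fingers; the grasp point (between the pads) lies 19 mm behind it (bot.pinch_z is the distance from the TCP to the grasp point, in m); z points along the fingers, y is the line along which they close (so a half turn about z gives the same grasp; the last joint's range is limited). The gripper opens to 85 mm and grips with 20 to 120 N. Pads are 22 mm wide; open, the fingers measure 114 mm over their backs; the gripper's body (76 mm by 85 mm) begins 54 mm behind the grasp point. The pads swing forward as they close: fully open they stand 13 mm farther back than shut.
Start: joints at [1.148, 0.276, 1.505, -0, 1.361, -0.121], TCP at [0.171, 0.549, 0.231] pointing down, gripper open.
Joint ranges: [-2.89, 2.89], [-0.75, 2.08], [0.22, 2.7], [-1.18, 4.32], [0.11, 2.71], [-2.7, 2.7]. Speed limits (rad/s): [2.57, 2.57, 3.14, 3.14, 3.14, 3.14].

INTERFACE

Orientations are given as a rotation vector (axis times angle).
In Python, from plant import sense, imaging, bot gives the robot as it stands.
- The arm moves only by the shell command python3 -m creep 'ROWS' [OPENING] [FORCE]. ROWS is JSON, a list of rows, each an object with "slide": the shift along the world's x, y, z in units of 40 mm (1.0 is 40 mm), a list of three; "dr": the turn, a rotation vector about the world's x, y, z in units of 5 degrees (1.0 is 5 degrees), a list of three. A call has 1 to 12 rows; each row shifts and turns the commanded pose from where the row before left it; what a row does not reach is not made up. A row lasts 1/12 s, in which the tool goes at most 41.7 mm and 7.16 degrees, less where a joint would pass 70% of its speed; a pose out of reach is approached as far as the arm can. A call is refused whole if a number of a shift passes 1 or a number of a turn 1, either way. A call with a gripper value outside its range is refused whole. OPENING is the gripper's target within -1 to 1 (shut at 1, half-way at 0, fully open at -1), set as the call begins (- or left out, the last holds). The fingers move at their own pace and stop on an object; FORCE is the grip in N (left out, the last holds). Time passes only in rows, so rows that do not move let the fingers close. It gives the time, the measured TCP pose, the force, the opening and the grip force at its end, in the units of the state.
- sense(): the state, without advancing time (a new reading comes with each control period).
- imaging.snapshot(name): name is "side" or "top" or "wrist"; returns the picture (420x560x3 uint8, red, green, blue); there is no depth.
- imaging.calibration(name): a dict with "K" (3x3 intrinsics, pixels), "position" and "orientation" of the camera in the world. Camera axes: x right, y up, looking along -z (the intrinsics and any distortion apply to the point x, -y, -z); pixel columns grow to the right and rows downward; lengths in m; the calibration is good to about 2 mm. A picture is of the moment at which its call begins: read the wrist's pose just before it. calibration takes no time and is no camera call; for the wrist camera it gives the pose at the moment of the call.
- bot.job_done(): hands the job in; it is judged then, once.
The state is a dict: "time": time; "q": joint angles; "qd": joint speeds; "tau": joint torques, N m; "eef_pos": TCP position; "tcp_rot": TCP orientation; "force": force on the tool from outside, world axes, zero at the start; "moment": the same for the moment, N m; "gripper_width": finger opening in m; "gripper_force": force on a finger pad.
Only numpy, scipy, OpenCV 4.12 (cv2) and the standard library are available. Lean on these libraries where they do the work, as an engineer would, in place of code of your own. Each camera call takes 0.05 s, during which the arm holds its last target. There are 200 camera calls.

TASK

Raise the folded bail of the little steel pail until it stands upright, without shoving the pail along or tipping it. Then lift the pail and hang it by its bail on the empty two-prong hook of the counter rack, the bail lying across both prongs behind their upturned tips: the prongs are springy and bent a little by use, so feel for them, never press hard on them, and let go only once the hook carries the pail. Leave the other things on the counter alone.

Things in the scene. Friction and masses are not known exactly. Their poses are not given: they have to be found in the camera images.
- pail: Small galvanised pail standing left or right of the rack, rolls of sweets below its rim, 0.3 to 0.65 kg in all. 92 mm wide at the foot, 125 mm over the rolled rim, rim 96 mm high; an ear at its +y and -y side rises to 109 mm. Origin: centre of its underside; z up, y from ear to ear. The white plastic tub of like size has no bail and is not it.
- bail (a joint): Angle (rad) of the pail's wire bail about a line along the pail's y, 100 mm above its origin. 0 = flat on the rim towards the pail's -x (the robot's side), pi/2 = upright, pi = flat the other way. Starts at 0 to 0.25. Stiff hinge (0.03 N m, 0.4 N at the crown): it stays where left. Wire 4.4 mm; arms 109 mm apart; straight crown 92 mm long, 80 mm from the hinge and parallel to it.
- bail_grip (a point): Centre of the wooden grip, a round sleeve 13 mm thick, 40 mm long, on the middle of the bail's crown, 26 mm of bare wire on either side. y runs along the grip, x points to the hinge line 80 mm off (down when upright). Folded, it overhangs the rim 100 mm or more above the counter, open below and outside; the 11 mm gap to the rim is too narrow for a finger.
- rack: Dark steel counter rack, fixed. Origin: on the counter midway between its posts; x away from the robot (yaw within 0.2), z up. Posts 18 mm square at y = +-90 mm, 268 mm high; feet 12 mm high, reaching 130 mm to the front (-x); cross bar at 250 mm with the two-prong hook on its front; small carded packs on the back.
- hook_root (a point): Root of the bright two-prong hook on the bar (axes as the rack's, height 250 mm). Prongs 4.6 mm thick at y = +-32 mm run to -x, with a dip at x = -93 and upturned tips at x = -115, 22 mm above the dip. Straight, they carry the crown (and grip centre) at x -93, y 0, z -3; bent by use, up to 14 mm higher or lower there, not measured. Spring about 4.5 N per mm; spoilt by over 15 N.
- tub: Bystander: white plastic tub, 116 mm wide, 85 mm high, no bail, on the rack's other side from the pail. Origin under its centre.
- carton: Bystander: open red carton of yellow packs, 90 x 150 x 45 mm, in front of the rack. Origin under its centre.
- can: Bystander: drink can, 52 mm wide, 115 mm high. Origin under its centre.
- tape: Bystander: roll of packing tape lying flat, 84 mm wide, 24 mm high. Origin under its centre.
- stapler: Bystander: stapler, 130 x 34 x 44 mm. Origin under its centre.
- marker: Bystander: white marker pen lying, 130 mm long, 17 mm thick. Origin under its middle.
- scanner: Bystander: hand barcode scanner lying, 160 x 66 x 30 mm. Origin near its middle, on the counter.
Mind the look-alikes: they are no part of the job. Leave any purple look-alike of the pail alone.

How it is judged:
By the outcome, as a careful person would: the job done as asked, in the order asked, and still so for the second after the job is handed in, with the robot touching nothing.
It also fails if it takes over 72 s, if anything falls off the work surface, if the arm or the gripper's body presses on something with over 40 N, if the wrist force passes 120 N, or if a joint passes its speed limit or range.

## Working session

There is one attempt and no reset: what is moved stays moved. The work goes in short steps, Python scripts to look and compute and a shell command to move; the robot and the scene stay as the last step left them, time stands still between calls to the robot, and variables do not carry over. Pictures are saved under pics/ and viewed, at most 10 in all, crops included, and the job is handed in when it is done.

```bash
ls; mkdir -p pics; cat > h.py <<'E'
import numpy as np, cv2
from scipy.spatial.transform import Rotation as R
from plant import sense, imaging, bot
def snap(n,f):
    c=imaging.calibration(n); im=imaging.snapshot(n); cv2.imwrite(f'pics/{f}.png',im[:,:,::-1]); np.save(f'pics/{f}.npy',np.array([c],dtype=object),allow_pickle=True); return im,c
def load(f): return cv2.imread(f'pics/{f}.png')[:,:,::-1], np.load(f'pics/{f}.npy',allow_pickle=True)[0]
def rot(c):
    o=np.array(c['orientation']); return o if o.shape==(3,3) else R.from_rotvec(o).as_matrix()
def ray(c,u,v):
    d=np.linalg.inv(c['K'])@[u,v,1]; d=rot(c)@(d*[1,-1,-1]); return np.array(c['position']),d/np.linalg.norm(d)
def onz(c,u,v,z):
    p,d=ray(c,u,v); return p+d*(z-p[2])/d[2]
def tri(*obs):
    A=np.zeros((3,3));b=np.zeros(3)
    for c,u,v in obs:
        p,d=ray(c,u,v);M=np.eye(3)-np.outer(d,d);A+=M;b+=M@p
    x=np.linalg.solve(A,b); return x,[float(np.linalg.norm(np.cross(x-ray(*o)[0],ray(*o)[1]))) for o in obs]
def proj(c,X):
    q=rot(c).T@(np.array(X)-c['position']); q=c['K']@(q*[1,-1,-1]); return q[:2]/q[2]
E
python3 - <<'E'
from h import *
a,c=snap('top','top0'); b,d=snap('side','side0')
print(c,d,sense())
E
```

```text
pics
{'K': array([[464.32258743,   0.        , 269.73872566],
       [  0.        , 464.32258743, 209.03790744],
       [  0.        ,   0.        ,   1.        ]]), 'position': array([ 0.29458732, -0.02752465,  1.50504193]), 'orientation': array([ 0.12140727, -0.10387645, -1.58056844])} {'K': array([[383.67950581,   0.        , 284.2048535 ],
       [  0.        , 383.67950581, 201.71215449],
       [  0.        ,   0.        ,   1.        ]]), 'position': array([-0.04784777, -0.49718092,  0.78028636]), 'orientation': array([ 0.7934786 , -0.35024747, -0.77443132])} {'time': 0.1, 'q': array([ 1.14798311e+00,  2.76553848e-01,  1.50598718e+00,  6.11963159e-05,
        1.36066722e+00, -1.20996003e-01]), 'qd': array([ 1.05391060e-05,  2.12925195e-04, -2.53300518e-03, -4.87452120e-04,
        7.09864386e-04,  1.81464999e-03]), 'tau': array([ 8.60285800e-04, -4.17704165e+01, -2.46404278e+01, -2.31706335e-04,
        5.93707489e-03,  1.15816817e-05]), 'eef_pos': array([0.17072057, 0.54860665, 0.2305213 ]), 'tcp_rot': array([-4.72241820e-01, -3.10539821e+00,  2.41890573e-03]), 'force': array([0.56741686, 1.07603765, 0.08222858]), 'moment': array([ 0.01316325, -0.00501149, -0.08878974]), 'gripper_force': 0.0, 'gripper_width': 0.08508726761514163}
```

View pics/top0.png

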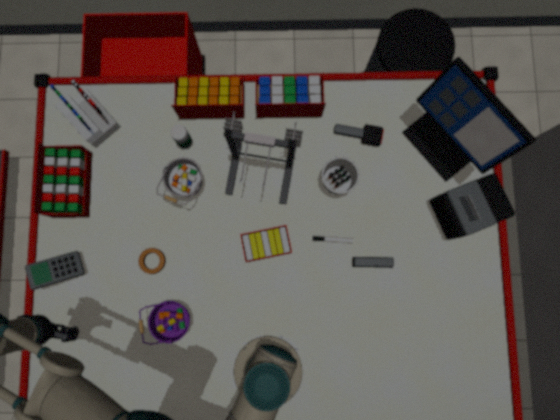

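View pics/side0.png

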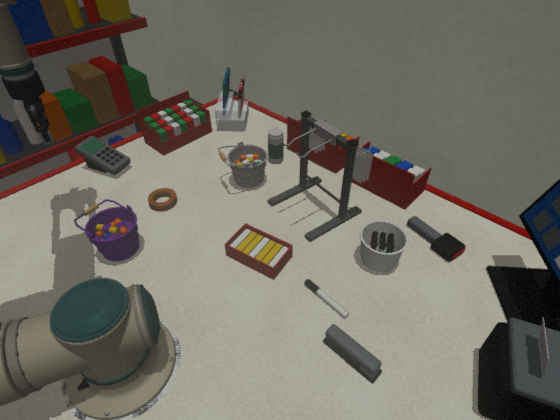

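Top: steel pail with bail at (184,178), purple look-alike at (169,320), white tub without bail at (338,177). The rack is at (260,165), with its prongs pointing down near (242-265,195). In the side view the steel pail is at (245,165), purple at (113,232), tub at (382,245) and hook prongs at (290,195). I choose the steel pail at (184,178) and check it in a close crop.

```bash
python3 - <<'E'
from h import *
a,_=load('top0'); b,_=load('side0')
x=cv2.resize(a[145:225,145:225],(480,480),interpolation=cv2.INTER_CUBIC) 
t=cv2.resize(a[100:220,145:305],(400,300),interpolation=cv2.INTER_CUBIC) 
y=cv2.resize(b[130:210,205:345],(800,457)[:2],interpolation=cv2.INTER_CUBIC)
x=cv2.resize(a[145:220,145:220],(300,300),interpolation=cv2.INTER_CUBIC)
y=cv2.resize(b[135:210,205:330],(500,300),interpolation=cv2.INTER_CUBIC)
z=cv2.resize(a[115:215,215:315],(300,300),interpolation=cv2.INTER_CUBIC)
w=cv2.resize(b[100:220,260:400],(500,300),interpolation=cv2.INTER_CUBIC)
im=np.vstack([np.hstack([x,y]),np.hstack([z,w])])
cv2.imwrite('pics/crop0.png',np.clip(im[:,:,::-1]*1.5,0,255).astype('uint8'))
E
```

```text
(no output)
```

View pics/crop0.png

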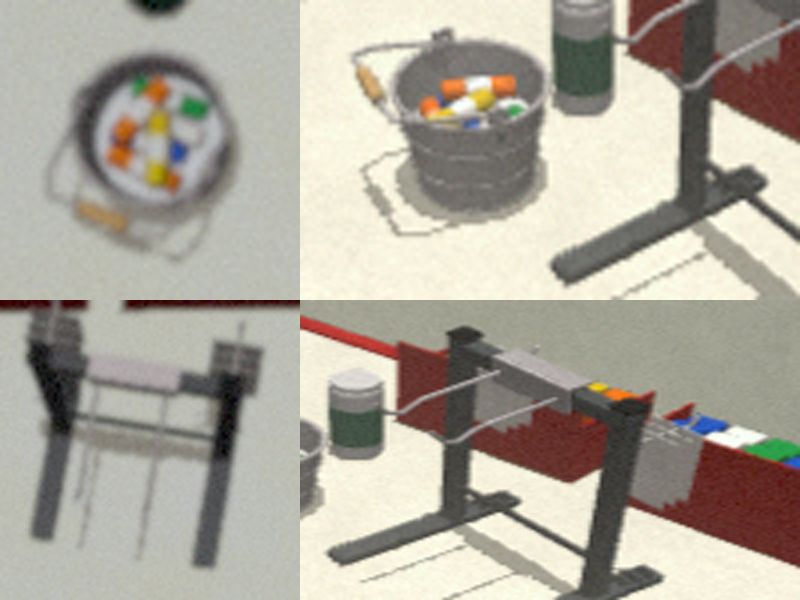

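The crop shows a galvanised pail with sweets and a wire bail with a wooden grip: top (170.8,199), side (222,156). Prong tips: top (242.7,197.3) and (261.7,200.7), side (283.8,144.5) and (293.8,152).

```bash
python3 - <<'E'
from h import *
a,c=load('top0'); b,d=load('side0')
def t(n,u,v): print(n,*[np.round(q,4) for q in tri((c,*u),(d,*v))])
t('grip',(170.8,199),(222.2,156))
t('tipL',(242.7,197.3),(283.8,144.5)); t('tipR',(261.7,200.7),(293.8,152))
print('rim c top on z=.096',onz(c,183.8,177.5,.096), 'post tops',)
# refine grip by colour (wood)
for im,box,cc in((a,(155,190,190,212),c),(b,(212,145,232,170),d)):
    x0,y0,x1,y1=box; h=cv2.cvtColor(im[y0:y1,x0:x1],cv2.COLOR_RGB2HSV)
    m=(h[...,0]<28)&(h[...,0]>5)&(h[...,1]>95); v,u=np.nonzero(m); w=np.cov(u,v); print(u.mean()+x0,v.mean()+y0,m.sum(),np.linalg.eigh(w))
# ears
print('proj tub etc', onz(c,338,177,.085), onz(c,180,134,.115))
E
```

```text
grip [0.5302 0.2878 0.1137] [0.0001 0.0001]
tipL [0.5183 0.0466 0.2659] [0.0165 0.0165]
tipR [ 0.5043 -0.0027  0.2742] [0.0129 0.0129]
rim c top on z=.096 [0.60036115 0.25252392 0.096     ] post tops
175.8780487804878 195.9512195121951 41 EighResult(eigenvalues=array([ 4.21220462, 73.09511246]), eigenvectors=array([[-0.43082479, -0.90243559],
       [-0.90243559,  0.43082479]]))
221.5909090909091 155.22727272727272 22 EighResult(eigenvalues=array([0.7165711 , 4.86351548]), eigenvectors=array([[-0.8492981 ,  0.52791357],
       [ 0.52791357,  0.8492981 ]]))
proj tub etc [ 0.59737724 -0.2267623   0.085     ] [0.7342382  0.26257932 0.115     ]
```

```bash
python3 -m creep '[{"slide":[0.75,-0.57,0.1],"dr":[0,0,1]},{"slide":[0.75,-0.57,0.1],"dr":[0,0,1]},{"slide":[0.75,-0.57,0.1],"dr":[0,0,1]},{"slide":[0.75,-0.57,0.1],"dr":[0,0,1]},{"slide":[0.75,-0.57,0.1],"dr":[0,0,1]},{"slide":[0.75,-0.57,0.1],"dr":[0,0,1]},{"slide":[0.75,-0.57,0.1],"dr":[0,0,1]},{"slide":[0.75,-0.57,0.1],"dr":[0,0,1]},{"slide":[0.75,-0.57,0.1],"dr":[0,0,1]},{"slide":[0.75,-0.57,0.1],"dr":[0,0,1]},{"slide":[0,0,0],"dr":[0,0,1]},{"slide":[0,0,0],"dr":[0,0,1]}]' -1 30
python3 -m creep '[{"slide":[0,0,0],"dr":[0,0,1]},{"slide":[0,0,0],"dr":[0,0,1]},{"slide":[0,0,0],"dr":[0,0,1]},{"slide":[0,0,0],"dr":[0,0,1]},{"slide":[0,0,0],"dr":[0,0,0]},{"slide":[0,0,0],"dr":[0,0,0]}]'
python3 - <<'E'
from h import *
s=sense(); print(s['q'],s['eef_pos'],R.from_rotvec(s['tcp_rot']).as_matrix().round(3))
im,c=snap('wrist','w1'); print(c['position'],rot(c).round(3)); im,_=snap('wrist','w1b')
E
```

```text
time: 1.1
eef_pos: [0.4729, 0.3192, 0.2708]
tcp_rot: [1.144, -2.925, 0.0]
force: [-0.8, 0.6, 0.0]
gripper_width: 0.0856
gripper_force: 0.0
time: 1.6
eef_pos: [0.4707, 0.3209, 0.2709]
tcp_rot: [1.631, -2.684, -0.0]
force: [0.5, -0.4, 0.5]
gripper_width: 0.0856
gripper_force: 0.0
[ 4.76207324e-01  2.49215583e-01  1.44464306e+00  8.81199782e-05
  1.44863846e+00 -2.18679980e+00] [0.47073904 0.32093101 0.27091226] [[-0.461 -0.888 -0.001]
 [-0.888  0.461 -0.   ]
 [ 0.001  0.001 -1.   ]]
[0.43865658 0.25878014 0.41316983] [[-0.888 -0.443 -0.127]
 [ 0.461 -0.853 -0.246]
 [ 0.001 -0.277  0.961]]
```

View pics/w1.png

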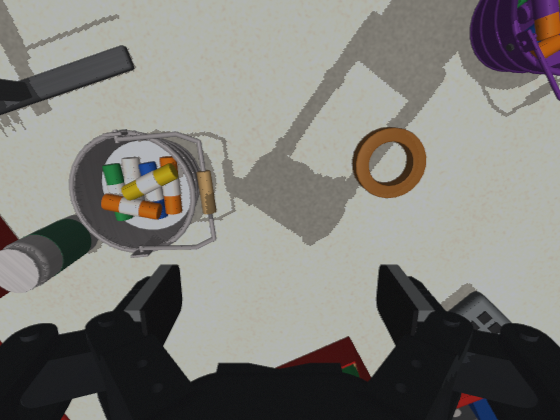

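The wrist view shows the grip at (207,192), its ends near (204,171) and (210,214), the ears at (122,134) and (142,252), and crown corners at (199,137) and (213,240).

```bash
python3 - <<'E'
from h import *
a,c=load('top0'); b,d=load('side0'); w,e=load('w1')
h=cv2.cvtColor(w[165:220,193:222],cv2.COLOR_RGB2HSV); m=(h[...,0]<25)&(h[...,0]>5)&(h[...,1]>90)&(h[...,2]>60)
v,u=np.nonzero(m); u0,v0=u.mean()+193,v.mean()+165; print(u0,v0,m.sum(),u.min()+193,u.max()+193,v.min()+165,v.max()+165)
print('grip',*tri((c,170.8,199),(d,221.8,155.6),(e,u0,v0)), tri((d,221.8,155.6),(e,u0,v0)),tri((c,170.8,199),(e,u0,v0)))
E1=onz(e,122,134,.107);E2=onz(e,142,252,.107);print('ears',E1,E2,np.linalg.norm(E1-E2),(E1+E2)/2)
d_=E2-E1;print('yaw y',np.degrees(np.arctan2(d_[1],d_[0])))
g1=onz(e,204,171,.114);g2=onz(e,210,214,.114);d_=g2-g1;print('grip dir',np.degrees(np.arctan2(d_[1],d_[0])),np.linalg.norm(d_))
print('pail bottom/rim centre via w1 rim outline', onz(e,134,191,.096))
E
```

```text
206.11942959001783 191.74866310160428 561 197 215 171 213
grip [0.52938152 0.28779812 0.115524  ] [0.0007716386607236941, 0.00045896333886623564, 0.00032396822448460343] (array([0.52902024, 0.28799193, 0.11568338]), [4.6423749335307514e-05, 4.6423749335349303e-05]) (array([0.53093323, 0.28859598, 0.10963438]), [4.204593615367775e-05, 4.2045936153885024e-05])
ears [0.57167808 0.20786731 0.107     ] [0.62036931 0.31232038 0.107     ] 0.11524443486941478 [0.5960237  0.26009385 0.107     ]
yaw y 65.00722310222929
grip dir 66.92735361929282 0.04099676483993066
pail bottom/rim centre via w1 rim outline [0.59751096 0.256633   0.096     ]
```

```bash
for i in 1 2 ; do :; done
python3 -m creep '[{"slide":[0,0,0],"dr":[0,0,-1]},{"slide":[0,0,0],"dr":[0,0,-1]},{"slide":[0,0,0],"dr":[0,0,-1]},{"slide":[0,0,0],"dr":[0,0,-1]},{"slide":[0,0,0],"dr":[0,0,-1]},{"slide":[0,0,0],"dr":[0,0,-1]},{"slide":[0,0,0],"dr":[0,0,-1]},{"slide":[0,0,0],"dr":[0,0,-1]},{"slide":[0,0,0],"dr":[0,0,-1]},{"slide":[0,0,0],"dr":[0,0,-1]},{"slide":[0,0,0],"dr":[0,0,-1]},{"slide":[0,0,0],"dr":[0,0,-1]}]'  | head -1
python3 -m creep '[{"slide":[0,0,0],"dr":[0,0,-1]},{"slide":[0,0,0],"dr":[0,0,-1]},{"slide":[0,0,0],"dr":[0,0,-1]},{"slide":[0,0,0],"dr":[0,0,-1]},{"slide":[0,0,0],"dr":[0,0,-1]},{"slide":[0,0,0],"dr":[0,0,-1]},{"slide":[0,0,0],"dr":[0,0,-1]},{"slide":[0,0,0],"dr":[0,0,-1]},{"slide":[0,0,0],"dr":[0,0,-1]},{"slide":[0,0,0],"dr":[0,0,-1]},{"slide":[0,0,0],"dr":[0,0,-1]},{"slide":[0,0,0],"dr":[0,0,-1]}]' | head -1
python3 -m creep '[{"slide":[0,0,0],"dr":[0,0,-1]},{"slide":[0,0,0],"dr":[0,0,-1]},{"slide":[0,0,0],"dr":[0,0,-1]},{"slide":[0,0,0],"dr":[0,0,-1]},{"slide":[0,0,0],"dr":[0,0,-1]},{"slide":[0,0,0],"dr":[0,0,-1]},{"slide":[0,0,0],"dr":[0,0,-1]},{"slide":[0,0,0],"dr":[0,0,-1]},{"slide":[0,0,0],"dr":[0,0,-1]},{"slide":[0,0,0],"dr":[0,0,-1]},{"slide":[0,0,0],"dr":[0,0,-1]},{"slide":[0,0,0],"dr":[0,0,-0.4]}]' | head -1
python3 -m creep '[{"slide":[0,0,0],"dr":[-0.415,-0.91,0]},{"slide":[0,0,0],"dr":[-0.415,-0.91,0]},{"slide":[0,0,0],"dr":[-0.415,-0.91,0]},{"slide":[0,0,0],"dr":[-0.415,-0.91,0]},{"slide":[0,0,0],"dr":[-0.415,-0.91,0]},{"slide":[0,0,0],"dr":[-0.415,-0.91,0]},{"slide":[0,0,0],"dr":[-0.415,-0.91,0]},{"slide":[0,0,0],"dr":[-0.415,-0.91,0]},{"slide":[0,0,0],"dr":[-0.415,-0.91,0]},{"slide":[0,0,0],"dr":[0,0,0]},{"slide":[0,0,0],"dr":[0,0,0]}]'
python3 - <<'E'
from h import *
s=sense(); print(s['q'].round(3),s['eef_pos'].round(4),R.from_rotvec(s['tcp_rot']).as_matrix().round(3))
E
```

```text
time: 2.7
time: 3.7
time: 4.7
time: 5.62
eef_pos: [0.4699, 0.3215, 0.2703]
tcp_rot: [2.037, 1.319, 0.539]
force: [0.4, -0.2, -0.3]
gripper_width: 0.0853
gripper_force: 0.0
[ 0.925  0.197  1.79  -0.866  1.131  1.726] [0.4699 0.3215 0.2703] [[ 0.411  0.647  0.642]
 [ 0.912 -0.288 -0.293]
 [-0.005  0.706 -0.709]]
```

```bash
python3 -m creep '[{"slide":[0.17,-0.12,-0.745],"dr":[0,0,0]},{"slide":[0.17,-0.12,-0.745],"dr":[0,0,0]},{"slide":[0.17,-0.12,-0.745],"dr":[0,0,0]},{"slide":[0.17,-0.12,-0.745],"dr":[0,0,0]},{"slide":[0,0,0],"dr":[0,0,0]},{"slide":[0,0,0],"dr":[0,0,0]},{"slide":[0,0,0],"dr":[0,0,0]}]' 0.3
python3 - <<'E'
from h import *
im,c=snap('wrist','w2'); G=np.array([.529,.288,.1155])
h=cv2.cvtColor(im,cv2.COLOR_RGB2HSV); p=proj(c,G); print(p)
x0,y0=(p-50).astype(int).clip(0); k=h[y0:y0+100,x0:x0+100]; m=(k[...,0]<25)&(k[...,0]>5)&(k[...,1]>90)&(k[...,2]>60)
n,l,st,ce=cv2.connectedComponentsWithStats(m.astype('uint8')); print([(s[4],s[:4]+[x0,y0,0,0],q+[x0,y0]) for s,q in zip(st[1:],ce[1:]) if s[4]>60])
E
```

```text
time: 6.2
eef_pos: [0.4997, 0.3024, 0.1542]
tcp_rot: [2.039, 1.313, 0.545]
force: [0.1, -0.1, 0.9]
gripper_width: 0.0299
gripper_force: 0.0
[272.20175951 235.41636675]
[(np.int32(1233), array([260, 203,  22,  64]), array([271.16382806, 233.8864558 ]))]
```

View pics/w2.png

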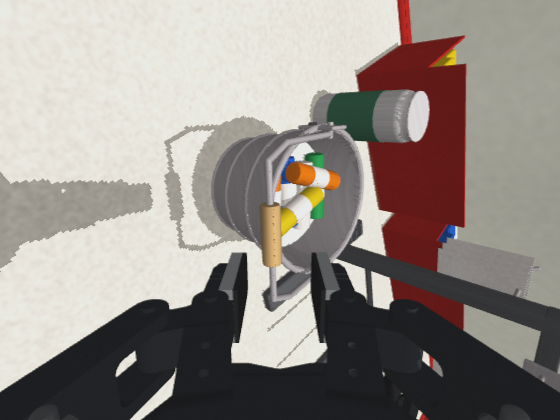

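The grip at (271,234) sits between the fingertips at (240,255) and (318,255), and the predicted pixel agrees. Moving in along the tool axis.

```bash
python3 -m creep '[{"slide":[0.23,-0.11,-0.295],"dr":[0,0,0]},{"slide":[0.23,-0.11,-0.295],"dr":[0,0,0]},{"slide":[0.23,-0.11,-0.295],"dr":[0,0,0]},{"slide":[0.23,-0.11,-0.295],"dr":[0,0,0]},{"slide":[0,0,0],"dr":[0,0,0]},{"slide":[0,0,0],"dr":[0,0,0]}]'
python3 - <<'E'
from h import *
print([(i,round(np.degrees(np.arccos(1)),1)) for i in []], bot.pinch_z)
G=np.array([.529,.288,.1155]);px=np.array([.91,-.415,0]);H=G+.0785*px;H[2]=.1
s=sense();M=R.from_rotvec(s['tcp_rot']).as_matrix();print(M.T@(G-s['eef_pos']))
# arc steps of G, units
th=.195;
P=lambda t:H-.08*np.cos(t)*px+np.array([0,0,.08*np.sin(t)])
ts=np.linspace(.195,np.pi/2,12);
for a,b in zip(ts[:-1],ts[1:]): print(((P(b)-P(a))/.04).round(3))
im,c=snap('wrist','w3')
E
```

```text
time: 6.75
eef_pos: [0.5357, 0.2848, 0.1065]
tcp_rot: [2.038, 1.314, 0.545]
force: [0.2, -0.0, 0.1]
gripper_width: 0.03
gripper_force: 0.0
[] 0.0187
[ 0.00018807  0.0011418  -0.01157741]
[ 0.058 -0.026  0.242]
[ 0.085 -0.039  0.232]
[ 0.111 -0.05   0.218]
[ 0.135 -0.061  0.202]
[ 0.156 -0.071  0.182]
[ 0.176 -0.08   0.159]
[ 0.192 -0.088  0.133]
[ 0.206 -0.094  0.106]
[ 0.216 -0.099  0.077]
[ 0.223 -0.102  0.047]
[ 0.227 -0.104  0.016]
```

View pics/w3.png

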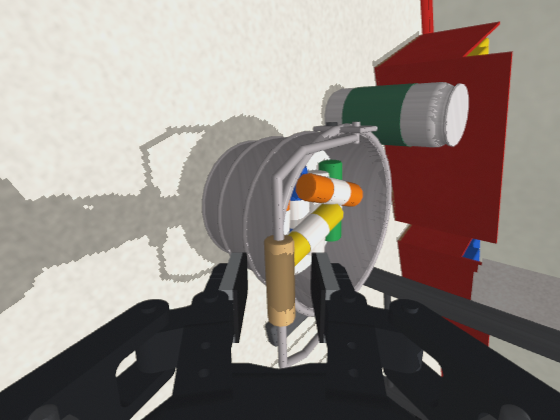

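```bash
python3 -m creep '[{"slide":[0,0,0],"dr":[0,0,0]},{"slide":[0,0,0],"dr":[0,0,0]},{"slide":[0.02,-0.009,0.117],"dr":[0.17,0.373,0]},{"slide":[0.02,-0.009,0.117],"dr":[0.17,0.373,0]},{"slide":[0.034,-0.016,0.112],"dr":[0.17,0.373,0]},{"slide":[0.034,-0.016,0.112],"dr":[0.17,0.373,0]},{"slide":[0.047,-0.021,0.105],"dr":[0.17,0.373,0]},{"slide":[0.047,-0.021,0.105],"dr":[0.17,0.373,0]},{"slide":[0.059,-0.027,0.097],"dr":[0.17,0.373,0]},{"slide":[0.059,-0.027,0.097],"dr":[0.17,0.373,0]},{"slide":[0,0,0],"dr":[0,0,0]},{"slide":[0,0,0],"dr":[0,0,0]}]' 0.62 20
python3 - <<'E'
from h import *
s=sense();print(s['eef_pos'],s['q'].round(2));M=R.from_rotvec(s['tcp_rot']).as_matrix()
im,c=snap('wrist','w4');im,c=snap('side','s4')
g=s['eef_pos']-.0116*M[:,2]; G=np.array([.529,.288,.1155]);px=np.array([.91,-.415,0]);H=G+.0785*px;H[2]=.1
print(M[:,2],(g-H)@px,(g-H)[2],np.hypot((g-H)@px,(g-H)[2]))
E
```

```text
time: 7.8
eef_pos: [0.5481, 0.2785, 0.1405]
tcp_rot: [2.266, 1.461, 0.374]
force: [-0.5, 1.0, -0.6]
gripper_width: 0.0162
gripper_force: 0.0
[0.54808572 0.27845227 0.14045586] [ 0.6   0.31  1.82 -0.59  0.83  1.4 ]
[ 0.437453   -0.19838258 -0.87708564] -0.06276796631908449 0.05063005728644568 0.08064254644207669
```

View pics/w4.png

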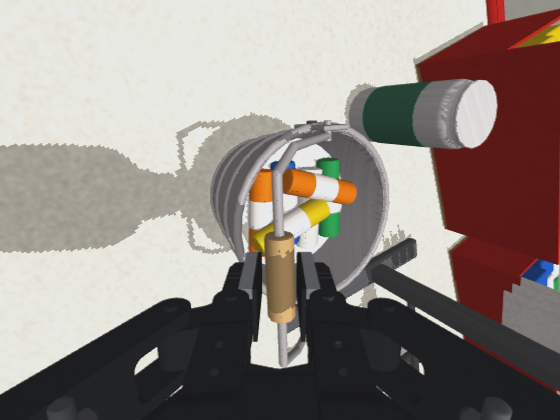

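The grip at (281,275) stays between the pads, the bail is at about 39° and the pail is unmoved. Continuing.

```bash
python3 -m creep '[{"slide":[0.07,-0.032,0.089],"dr":[0.17,0.373,0]},{"slide":[0.07,-0.032,0.089],"dr":[0.17,0.373,0]},{"slide":[0.08,-0.036,0.077],"dr":[0.17,0.373,0]},{"slide":[0.08,-0.036,0.077],"dr":[0.17,0.373,0]},{"slide":[0.088,-0.04,0.065],"dr":[0.17,0.373,0]},{"slide":[0.088,-0.04,0.065],"dr":[0.17,0.373,0]},{"slide":[0.095,-0.043,0.051],"dr":[0.17,0.373,0]},{"slide":[0.095,-0.043,0.051],"dr":[0.17,0.373,0]},{"slide":[0.1,-0.046,0.035],"dr":[0.17,0.373,0]},{"slide":[0.1,-0.046,0.035],"dr":[0.17,0.373,0]},{"slide":[0,0,0],"dr":[0,0,0]}]'
python3 -m creep '[{"slide":[0.103,-0.047,0.02],"dr":[0.17,0.373,0]},{"slide":[0.103,-0.047,0.02],"dr":[0.17,0.373,0]},{"slide":[0.105,-0.048,0.004],"dr":[0.17,0.373,0]},{"slide":[0.105,-0.048,0.004],"dr":[0.17,0.373,0]},{"slide":[0,0,0],"dr":[0,0,0]},{"slide":[0,0,0],"dr":[0,0,0]}]'
python3 - <<'E'
from h import *
s=sense();print(s['eef_pos'],s['q'].round(2));M=R.from_rotvec(s['tcp_rot']).as_matrix()
im,c=snap('wrist','w5');im,c=snap('side','s5')
g=s['eef_pos']-.0116*M[:,2]; G=np.array([.529,.288,.1155]);px=np.array([.91,-.415,0]);H=G+.0785*px;H[2]=.1
print(M.round(3),(g-H)@px,(g-H)[2],np.hypot((g-H)@px,(g-H)[2]))
a=load('w5')[0];b=load('s5')[0][100:240,180:380]
cv2.imwrite('pics/c5.png',np.hstack([cv2.resize(a[60:420,130:430],(350,420)),cv2.resize(b,(450,315))[:420].copy() if 0 else cv2.copyMakeBorder(cv2.resize(b,(450,315)),0,105,0,0,cv2.BORDER_CONSTANT)])[:,:,::-1])
E
```

```text
time: 8.82
eef_pos: [0.5837, 0.2621, 0.1644]
tcp_rot: [2.537, 1.637, 0.115]
force: [0.9, -0.2, 0.1]
gripper_width: 0.0166
gripper_force: 0.0
time: 9.32
eef_pos: [0.5983, 0.2549, 0.1656]
tcp_rot: [-2.639, -1.704, 0.004]
force: [-0.4, -0.8, 0.3]
gripper_width: 0.0161
gripper_force: 0.0
[0.59833599 0.25494146 0.16562564] [ 0.3   0.43  1.43 -0.    1.28  0.72]
[[ 0.412  0.911 -0.002]
 [ 0.911 -0.412 -0.001]
 [-0.002 -0.002 -1.   ]] -0.0016928511958376755 0.07722560377177215 0.07724415591542183
```

View pics/c5.png

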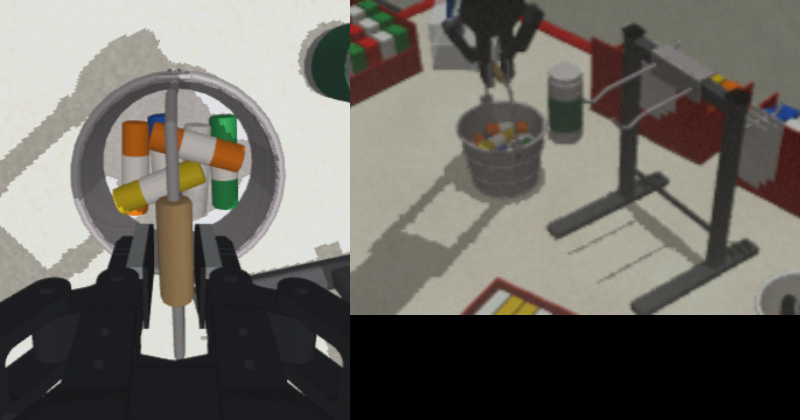

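The bail stands upright between the pads, the pail is unmoved, and the prongs show in the side view. Next I back off to measure the hook closely, starting with a rough rack pose from the top view.

```bash
python3 -m creep '[{"slide":[0.035,-0.016,0],"dr":[0,0,0]},{"slide":[0,0,0],"dr":[0,0,0]}]' | head -2
python3 -m creep '[{"slide":[0,0,0],"dr":[0,0,0]},{"slide":[0,0,0],"dr":[0,0,0]},{"slide":[0,0,0],"dr":[0,0,0]},{"slide":[0,0,0.5],"dr":[0,0,0]},{"slide":[0,0,1],"dr":[0,0,0]},{"slide":[0,0,1],"dr":[0,0,0]},{"slide":[0,0,1],"dr":[0,0,0]},{"slide":[0,0,1],"dr":[0,0,0]},{"slide":[0,0,0],"dr":[0,0,0]}]' 0.2
python3 - <<'E'
from h import *
a,c=load('top0')
L=onz(c,229,194.3,.012);Rr=onz(c,282.7,203.3,.012);print(L,Rr,np.linalg.norm(L-Rr))
y=(L-Rr)/np.linalg.norm(L-Rr);yaw=np.arctan2(-y[0],y[1]);x=np.array([y[1],-y[0],0]);O=(L+Rr)/2+.13*x;print('yaw',yaw,'O',O)
D=O-.093*x;D[2]=.247;print('dip',D);
_,d=load('side0')
for s in(1,-1):
  for xx,zz in((-.115,.265),(-.093,.247),(0,.25)):
    X=O+xx*x+s*.032*y;X[2]=zz;print(s,xx,X.round(3),proj(c,X).round(1),proj(d,X).round(1))
print(load('w5')[1]['K'])
E
```

```text
time: 9.58
eef_pos: [0.5998, 0.2548, 0.1668]
time: 10.33
eef_pos: [0.6032, 0.2553, 0.3567]
tcp_rot: [2.636, 1.702, 0.024]
force: [-0.2, -0.5, 1.3]
gripper_width: 0.0345
gripper_force: 0.0
[0.5604248  0.12038438 0.012     ] [ 0.52825034 -0.05453995  0.012     ] 0.17785869696899448
yaw -0.18190043421104365 O [0.67219279 0.00940535 0.012     ]
dip [0.58072713 0.02622895 0.247     ]
1 -0.115 [0.565 0.062 0.265] [241.3 176.3] [285.4 135.6]
1 -0.093 [0.587 0.058 0.247] [243.2 170. ] [292.3 138.9]
1 0 [0.678 0.041 0.25 ] [249.  137.6] [319.8 126.6]
-1 -0.115 [ 0.553 -0.001  0.265] [264.4 180.1] [301.4 147. ]
-1 -0.093 [ 0.575 -0.005  0.247] [265.9 173.7] [308.2 150.2]
-1 0 [ 0.666 -0.022  0.25 ] [271.6 141.3] [336.1 137. ]
[[330.34756623   0.         278.78990926]
 [  0.         330.34756623 210.58831658]
 [  0.           0.           1.        ]]
```

```bash
python3 -m creep '[{"slide":[0.02,-0.92,0.134],"dr":[0,0,0.35]},{"slide":[0.02,-0.92,0.134],"dr":[0,0,0.35]},{"slide":[0.02,-0.92,0.134],"dr":[0,0,0.35]},{"slide":[0.02,-0.92,0.134],"dr":[0,0,0.35]},{"slide":[0.02,-0.92,0.134],"dr":[0,0,0.35]},{"slide":[0.02,-0.92,0.134],"dr":[0,0,0.35]},{"slide":[0.02,-0.92,0.134],"dr":[0,0,0.35]},{"slide":[0.02,-0.92,0.134],"dr":[0,0,0.35]},{"slide":[0,0,0],"dr":[0,0,0]},{"slide":[0,0,0],"dr":[0,0,0]},{"slide":[0,0,0],"dr":[0,0,0]}]' -1
python3 -c "
from h import *
snap('wrist','h1')"
python3 -m creep '[{"slide":[-0.8,0,0],"dr":[0,0,0]},{"slide":[-0.8,0,0],"dr":[0,0,0]},{"slide":[-0.8,0,0],"dr":[0,0,0]},{"slide":[-0.8,0,0],"dr":[0,0,0]},{"slide":[0,0,0],"dr":[0,0,0]},{"slide":[0,0,0],"dr":[0,0,0]},{"slide":[0,0,0],"dr":[0,0,0]}]'
python3 - <<'E'
from h import *
snap('wrist','h2'); snap('side','s6')
a=load('h1')[0][:270,80:480];b=load('h2')[0][:270,80:480]
im=np.vstack([cv2.resize(x,(400,270)) for x in(a,b)])
s=load('s6')[0][100:200,265:365]
im=np.hstack([im,cv2.copyMakeBorder(cv2.resize(s,(400,400),interpolation=cv2.INTER_CUBIC),0,140,0,0,cv2.BORDER_CONSTANT)])
cv2.imwrite('pics/hh.png',np.clip(im[:,:,::-1]*1.3,0,255).astype('uint8'))
E
```

```text
time: 11.25
eef_pos: [0.6067, -0.0397, 0.3893]
tcp_rot: [-2.411, -2.011, 0.001]
force: [0.2, 0.5, 0.7]
gripper_width: 0.0852
gripper_force: 0.0
time: 11.88
eef_pos: [0.4792, -0.0389, 0.3899]
tcp_rot: [2.41, 2.015, 0.0]
force: [0.5, 0.2, 0.4]
gripper_width: 0.085
gripper_force: 0.0
```

View pics/hh.png

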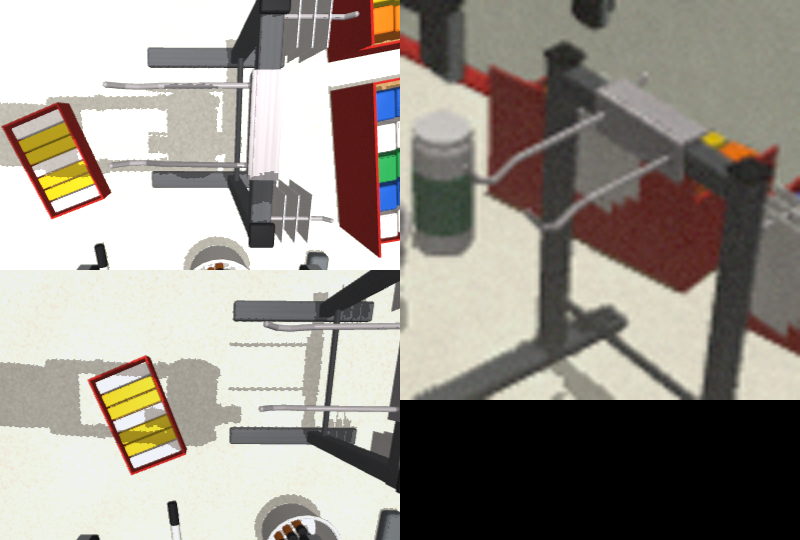

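h1 shows the prong tips near (185,84) and (185,162), with roots at (328,87) and (328,165). h2 shows tips near (345,55) and (342,138). In the side view the tips are at (283.8,145) and (297.5,153), with dips at (288.3,145.5) and (301.8,156.8). I refine these numerically and triangulate.

```bash
python3 - <<'E'
from h import *
A,ca=load('h1');B,cb=load('h2');S,cs=load('s6')
def edge(im,r0,r1,c0,c1):
    g=cv2.cvtColor(im,cv2.COLOR_RGB2GRAY)[r0:r1,c0:c1]; 
    hs=cv2.cvtColor(im,cv2.COLOR_RGB2HSV)[r0:r1,c0:c1]
    for r in g[:, ::2]: print(' '.join('%3d'%x for x in r))
    print()
edge(A,78,92,178,230); edge(A,155,172,178,230); edge(B,48,62,336,386); edge(B,131,145,336,386)
E
```

```text
213 212 212 212 213 213 212 212 212 212 212 213 212 212 212 208 211 211 212 212 211 212 211 212 211 213
213 212 211 211 213 213 211 213 213 212 212 213 212 212 212 209 212 212 212 212 212 213 212 212 212 212
213 212 212 210 212 212 211 213 213 212 212 212 212 212 212 212 213 212 212 213 212 213 211 212 212 210
212 213 212 181 160 182 203 212 213 212 212 212 211 210 212 213 213 212 212 212 213 213 210 212 212 208
212 213 189 147 129 121 123 137 139 158 183 204 212 208 211 212 212 210 211 212 213 213 212 212 213 211
212 212 181 151 142 120 118 119 118 120 121 123 138 140 143 163 161 154 183 183 179 178 179 164 161 164
211 212 180 166 151 123 122 122 121 121 120 119 120 119 141 143 141 139 141 140 139 134 135 135 136 137
212 212 172 151 142 119 121 123 123 123 123 123 123 121 149 151 149 150 149 149 147 140 141 142 142 143
212 211 209 137 118 107 110 112 115 117 119 121 122 123 152 156 156 155 155 156 154 147 147 147 148 147
212 210 212 183 109 112  88  91  96 101 105 108 110 113 142 144 146 147 148 149 150 144 142 140 138 136
212 212 212 210 200 205 203 181 168 137 108 112  88  96 115 
[... 4226 characters left out ...]

185 145 120 142 107 106 107 107 107 132 134 134 133 133 130 126 126 127 127 127 128 128 128 128 127
185 143 125 138 109 106 103 100 101 118 117 115 114 114 110 108 109 111 113 115 116 118 119 121 122
185 181 112 125  95  92 103 127 122 122 151 150 147 146 147 147 149 130 125 127 113 109 113 115  99
185 185 121 126 141 171 181 182 182 182 183 183 183 183 183 183 184 182 181 181 180 180 181 181 143
185 185 180 181 183 186 186 186 186 186 186 186 186 186 185 186 186 187 185 186 186 185 186 185 145
185 186 184 185 186 186 186 186 186 186 186 185 186 186 186 186 185 185 185 186 186 186 186 185 147
185 185 185 185 184 186 186 186 186 186 186 186 186 185 186 185 185 185 185 186 186 186 185 185 131
```

```bash
python3 - <<'E'
from h import *
A,ca=load('h1');B,cb=load('h2');S,cs=load('s6')
f=lambda n,*o:print(n,*[np.round(q,4) for q in tri(*o)])
f('tipL',(ca,185,84.5),(cb,346,54)); f('tipR',(ca,190,165),(cb,341,138.5))
f('tipL3',(ca,185,84.5),(cb,346,54),(cs,283.8,144.5)); f('tipR3',(ca,190,165),(cb,341,138.5),(cs,297.5,153))
f('dipL',(ca,206,86),(cb,359.5,57)); f('dipR',(ca,210,162.7),(cb,353,137))
f('dipL s',(ca,206,86),(cb,359.5,57),(cs,289,145.8)); f('dipR s',(ca,210,162.7),(cb,353,137),(cs,301.8,156.5))
# root lines in plane z=.25 and foot ends
for n,p in(('rootL',(328,87)),('rootR',(328,165))): print(n,onz(ca,*p,.25))
for n,p in(('footL',(313,41)),('footR',(310,165))): print(n,onz(cb,*p,.012))
for n,p in(('footL',(228,57)),('footR',(232,180))): print(n,onz(ca,*p,.012))
E
```

```text
tipL [0.5508 0.0661 0.2544] [0. 0.]
tipR [0.5389 0.0037 0.2551] [0.0002 0.0002]
tipL3 [0.5526 0.0644 0.2456] [0.0046 0.0028 0.0066]
tipR3 [0.5397 0.0025 0.253 ] [0.0018 0.0009 0.0026]
dipL [0.5642 0.0637 0.2407] [0. 0.]
dipR [0.5521 0.0013 0.2388] [0.0001 0.0001]
dipL s [0.5667 0.0611 0.2356] [0.0046 0.0034 0.0077]
dipR s [0.5531 0.     0.2369] [0.0017 0.0013 0.0029]
rootL [0.66192794 0.04427097 0.25      ]
rootR [ 0.65324615 -0.01765956  0.25      ]
footL [0.55807935 0.12242438 0.012     ]
footR [ 0.52708194 -0.05199021  0.012     ]
footL [0.56126456 0.12301194 0.012     ]
footR [ 0.52773776 -0.05383453  0.012     ]
```

```bash
python3 -m creep '[{"slide":[0.337,0.818,0],"dr":[0,0,-0.311]},{"slide":[0.337,0.818,0],"dr":[0,0,-0.311]},{"slide":[0.337,0.818,0],"dr":[0,0,-0.311]},{"slide":[0.337,0.818,0],"dr":[0,0,-0.311]},{"slide":[0.337,0.818,0],"dr":[0,0,-0.311]},{"slide":[0.337,0.818,0],"dr":[0,0,-0.311]},{"slide":[0.337,0.818,0],"dr":[0,0,-0.311]},{"slide":[0.337,0.818,0],"dr":[0,0,-0.311]},{"slide":[0.337,0.818,0],"dr":[0,0,-0.311]},{"slide":[0,0,0],"dr":[0,0,0]},{"slide":[0,0,0],"dr":[0,0,0]},{"slide":[0,0,0],"dr":[0,0,0]}]' 0.2
python3 - <<'E'
from h import *
s=sense();M=R.from_rotvec(s['tcp_rot']).as_matrix();print(s['eef_pos'],M.round(3))
w,e=snap('wrist','w7')
h=cv2.cvtColor(w,cv2.COLOR_RGB2HSV); p=proj(e,[.6004,.2554,.18]); print(p)
x0,y0=(p-45).astype(int); k=h[y0:y0+90,x0:x0+90]; m=(k[...,0]<25)&(k[...,0]>10)&(k[...,1]>70)&(k[...,1]<170)
n,l,st,ce=cv2.connectedComponentsWithStats(m.astype('uint8')); print([(S[4],S[:4]+[x0,y0,0,0],onz(e,*(q+[x0,y0]),.18)) for S,q in zip(st[1:],ce[1:]) if S[4]>80])
E
```

```text
time: 12.98
eef_pos: [0.6006, 0.2547, 0.3883]
tcp_rot: [-2.637, -1.705, 0.005]
force: [-0.8, 0.5, -0.2]
gripper_width: 0.0339
gripper_force: 0.0
[0.60055914 0.25472983 0.38827971] [[ 0.41   0.912 -0.003]
 [ 0.912 -0.41  -0.001]
 [-0.002 -0.003 -1.   ]]
[278.81858863 182.69855335]
[(np.int32(422), array([272, 159,  18,  39]), array([0.60180206, 0.26037642, 0.18      ]))]
```

```bash
python3 -m creep '[{"slide":[0.004,0.02,-0.9],"dr":[0,0,0]},{"slide":[0.004,0.02,-0.9],"dr":[0,0,0]},{"slide":[0.004,0.02,-0.9],"dr":[0,0,0]},{"slide":[0.004,0.02,-0.9],"dr":[0,0,0]},{"slide":[0.004,0.02,-0.6],"dr":[0,0,0]},{"slide":[0,0.02,-0.5],"dr":[0,0,0]},{"slide":[0,0,-0.5],"dr":[0,0,0]},{"slide":[0,0,-0.3],"dr":[0,0,0]},{"slide":[0,0,-0.17],"dr":[0,0,0]},{"slide":[0,0,0],"dr":[0,0,0]},{"slide":[0,0,0],"dr":[0,0,0]}]'
python3 - <<'E'
from h import *
s=sense();print(s['eef_pos'])
w,e=snap('wrist','w8')
h=cv2.cvtColor(w,cv2.COLOR_RGB2HSV); p=proj(e,[.6015,.2595,.18]); print(p)
x0,y0=int(p[0]-45),int(p[1]-70); k=h[y0:y0+140,x0:x0+90]; m=(k[...,0]<25)&(k[...,0]>10)&(k[...,1]>70)&(k[...,1]<170)
n,l,st,ce=cv2.connectedComponentsWithStats(m.astype('uint8')); print([(S[4],S[:4]+[x0,y0,0,0],onz(e,*(q+[x0,y0]),.18)) for S,q in zip(st[1:],ce[1:]) if S[4]>80])
E
```

```text
time: 13.95
eef_pos: [0.6013, 0.2586, 0.1636]
tcp_rot: [-2.639, -1.703, -0.0]
force: [-0.4, 0.3, 1.0]
gripper_width: 0.034
gripper_force: 0.0
[0.6013079  0.25855033 0.16357546]
[278.17884424 286.31859723]
[(np.int32(2666), array([261, 239,  33,  96]), array([0.60111394, 0.25964561, 0.18      ]))]
```

```bash
python3 -m creep '[{"slide":[0,0,0],"dr":[0,0,0]},{"slide":[0,0,0],"dr":[0,0,0]},{"slide":[0,0,0],"dr":[0,0,0]},{"slide":[0,0,0],"dr":[0,0,0]},{"slide":[0,0,0],"dr":[0,0,0]},{"slide":[0,0,0],"dr":[0,0,0]}]' 1 50
python3 -m creep '[{"slide":[0,0,0.1],"dr":[0,0,0]},{"slide":[0,0,0.1],"dr":[0,0,0]},{"slide":[0,0,0.2],"dr":[0,0,0]},{"slide":[0,0,0.3],"dr":[0,0,0]},{"slide":[0,0,0],"dr":[0,0,0]},{"slide":[0,0,0],"dr":[0,0,0]},{"slide":[0,0,0],"dr":[0,0,0]}]'
```

```text
time: 14.5
eef_pos: [0.6017, 0.2594, 0.1643]
tcp_rot: [2.639, 1.705, 0.003]
force: [0.4, 0.2, 6.0]
gripper_width: 0.0113
gripper_force: 48.8
time: 15.08
eef_pos: [0.6005, 0.2592, 0.1901]
tcp_rot: [-2.638, -1.704, 0.003]
force: [-1.7, 0.0, -4.9]
gripper_width: 0.0114
gripper_force: 48.6
```

```bash
python3 -m creep '[{"slide":[0,0,0.25],"dr":[0,0,0]},{"slide":[0,0,0.25],"dr":[0,0,0]},{"slide":[0,0,0.25],"dr":[0,0,0]},{"slide":[0,0,0.25],"dr":[0,0,0]},{"slide":[-0.44,-0.185,0.13],"dr":[0,0,0]},{"slide":[-0.44,-0.185,0.13],"dr":[0,0,0]},{"slide":[-0.44,-0.185,0.13],"dr":[0,0,0]},{"slide":[-0.44,-0.185,0.13],"dr":[0,0,0]},{"slide":[-0.44,-0.185,0.13],"dr":[0,0,0]},{"slide":[-0.44,-0.185,0.13],"dr":[0,0,0]},{"slide":[-0.44,-0.185,0.13],"dr":[0,0,0]},{"slide":[-0.44,-0.185,0.13],"dr":[0,0,0]}]'
python3 -m creep '[{"slide":[0.025,-0.47,0],"dr":[0,0,0.345]},{"slide":[0.025,-0.47,0],"dr":[0,0,0.345]},{"slide":[0.025,-0.47,0],"dr":[0,0,0.345]},{"slide":[0.025,-0.47,0],"dr":[0,0,0.345]},{"slide":[0.025,-0.47,0],"dr":[0,0,0.345]},{"slide":[0.025,-0.47,0],"dr":[0,0,0.345]},{"slide":[0.025,-0.47,0],"dr":[0,0,0.345]},{"slide":[0.025,-0.47,0],"dr":[0,0,0.345]},{"slide":[0,0,0],"dr":[0,0,0]},{"slide":[0,0,0],"dr":[0,0,0]},{"slide":[0,0,0],"dr":[0,0,0]},{"slide":[0,0,0],"dr":[0,0,0]}]'
python3 - <<'E'
from h import *
s=sense();print(s['eef_pos'],R.from_rotvec(s['tcp_rot']).as_matrix().round(3)[:,1]);snap('side','s9')
w,e=snap('wrist','w9'); 
S,cs=load('s9'); p=proj(cs,s['eef_pos']); print(p, [proj(cs,X) for X in([.5508,.0661,.2544],[.5389,.0037,.2551])])
a=S[90:240,180:380]; b=w[60:420,130:430]
cv2.imwrite('pics/c9.png',np.hstack([cv2.resize(b,(300,360)),cv2.resize(a,(480,360))])[:,:,::-1])
E
```

```text
time: 16.08
eef_pos: [0.4595, 0.1998, 0.274]
tcp_rot: [-2.639, -1.704, -0.002]
force: [0.4, -0.3, -4.2]
gripper_width: 0.0107
gripper_force: 48.8
time: 17.08
eef_pos: [0.4681, 0.0503, 0.2729]
tcp_rot: [-2.414, -2.009, 0.0]
force: [-0.3, -0.8, -4.4]
gripper_width: 0.011
gripper_force: 48.8
[0.46810195 0.05027555 0.27291632] [ 0.983 -0.182 -0.001]
[261.08951423 150.67231336] [array([280.33181924, 140.77797057]), array([295.85621424, 152.11210061])]
```

View pics/c9.png

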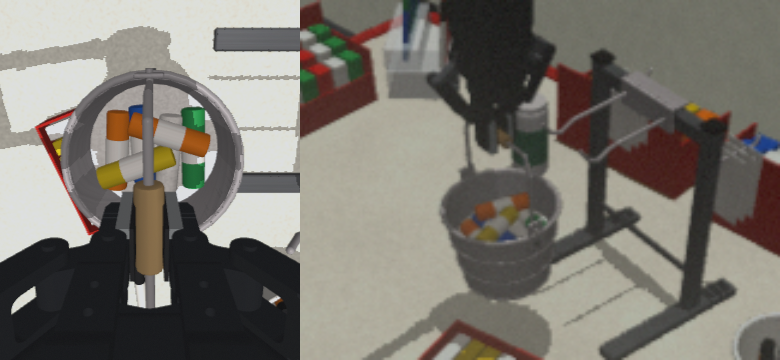

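The pail hangs level at side (248,185), in front of the prong tips at about (288,145) and (299,155). Moving in over the tips, then feeling down.

```bash
python3 -m creep '[{"slide":[0.41,-0.081,0],"dr":[0,0,0]},{"slide":[0.41,-0.081,0],"dr":[0,0,0]},{"slide":[0.41,-0.081,0],"dr":[0,0,0]},{"slide":[0.41,-0.081,0],"dr":[0,0,0]},{"slide":[0.41,-0.081,0],"dr":[0,0,0]},{"slide":[0.41,-0.081,0],"dr":[0,0,0]},{"slide":[0,0,0],"dr":[0,0,0]},{"slide":[0,0,0],"dr":[0,0,0]},{"slide":[0,0,0],"dr":[0,0,0]},{"slide":[0,0,0],"dr":[0,0,0]}]'
python3 -m creep '[{"slide":[0,0,-0.1],"dr":[0,0,0]},{"slide":[0,0,-0.1],"dr":[0,0,0]},{"slide":[0,0,-0.1],"dr":[0,0,0]},{"slide":[0,0,-0.1],"dr":[0,0,0]},{"slide":[0,0,0],"dr":[0,0,0]},{"slide":[0,0,0],"dr":[0,0,0]}]'
```

```text
time: 18.02
eef_pos: [0.5653, 0.0308, 0.2723]
tcp_rot: [-2.413, -2.009, 0.003]
force: [-1.1, 0.3, -4.9]
gripper_width: 0.011
gripper_force: 48.9
time: 18.52
eef_pos: [0.5662, 0.0302, 0.2559]
tcp_rot: [-2.414, -2.008, 0.003]
force: [-0.7, 0.5, -5.6]
gripper_width: 0.0114
gripper_force: 48.8
```

```bash
for i in 1; do python3 -m creep '[{"slide":[0,0,-0.05],"dr":[0,0,0]},{"slide":[0,0,-0.05],"dr":[0,0,0]},{"slide":[0,0,-0.05],"dr":[0,0,0]},{"slide":[0,0,-0.05],"dr":[0,0,0]},{"slide":[0,0,0],"dr":[0,0,0]},{"slide":[0,0,0],"dr":[0,0,0]}]' | grep -E 'eef|force:'; done
python3 -m creep '[{"slide":[0,0,-0.05],"dr":[0,0,0]},{"slide":[0,0,0],"dr":[0,0,0]},{"slide":[0,0,0],"dr":[0,0,0]}]' | grep -E 'eef|force:'
```

```text
eef_pos: [0.5664, 0.0303, 0.2482]
force: [-0.1, -0.5, -4.6]
gripper_force: 48.8
eef_pos: [0.5665, 0.0302, 0.2463]
force: [-0.0, -1.1, -4.5]
gripper_force: 48.8
```

```bash
python3 -m creep '[{"slide":[0,0,-0.05],"dr":[0,0,0]},{"slide":[0,0,0],"dr":[0,0,0]},{"slide":[0,0,0],"dr":[0,0,0]}]' | grep -E 'eef|force:'
```

```text
eef_pos: [0.5664, 0.0302, 0.2442]
force: [-0.8, -0.5, -5.6]
gripper_force: 48.8
```

```bash
python3 -m creep '[{"slide":[0,0,-0.05],"dr":[0,0,0]},{"slide":[0,0,-0.05],"dr":[0,0,0]},{"slide":[0,0,0],"dr":[0,0,0]},{"slide":[0,0,0],"dr":[0,0,0]}]' | grep -E 'eef|force:'
```

```text
eef_pos: [0.5664, 0.0302, 0.2401]
force: [-0.9, 0.9, -5.1]
gripper_force: 48.8
```

```bash
python3 -m creep '[{"slide":[0,0,-0.05],"dr":[0,0,0]},{"slide":[0,0,-0.05],"dr":[0,0,0]},{"slide":[0,0,0],"dr":[0,0,0]},{"slide":[0,0,0],"dr":[0,0,0]}]' | grep -E 'eef|force:'
```

```text
eef_pos: [0.5663, 0.0303, 0.2361]
force: [0.1, 0.2, -4.0]
gripper_force: 48.8
```

```bash
python3 -m creep '[{"slide":[0,0,-0.05],"dr":[0,0,0]},{"slide":[0,0,0],"dr":[0,0,0]},{"slide":[0,0,0],"dr":[0,0,0]}]' | grep -E 'eef|force:'; python3 -c "
from h import *
print(sense()['moment'])"
```

```text
eef_pos: [0.5664, 0.0302, 0.2342]
force: [0.0, -0.3, -5.0]
gripper_force: 48.8
[-0.01990552 -0.00468677 -0.07178421]
```

Grip is now at about z 0.250 and still free. I continue in 1–2 mm steps.

```bash
python3 -m creep '[{"slide":[0,0,-0.05],"dr":[0,0,0]},{"slide":[0,0,0],"dr":[0,0,0]},{"slide":[0,0,0],"dr":[0,0,0]}]' | grep -E 'eef|force:'
```

```text
eef_pos: [0.5664, 0.0303, 0.2322]
force: [-0.1, -0.3, -6.1]
gripper_force: 48.8
```

```bash
python3 -m creep '[{"slide":[0,0,-0.04],"dr":[0,0,0]},{"slide":[0,0,0],"dr":[0,0,0]},{"slide":[0,0,0],"dr":[0,0,0]}]' | grep -E 'eef|force:'
```

```text
eef_pos: [0.5664, 0.0303, 0.2306]
force: [0.3, 0.5, -4.6]
gripper_force: 48.8
```

```bash
python3 -m creep '[{"slide":[0,0,-0.04],"dr":[0,0,0]},{"slide":[0,0,0],"dr":[0,0,0]},{"slide":[0,0,0],"dr":[0,0,0]}]' | grep -E 'eef|force:'
```

```text
eef_pos: [0.5664, 0.0303, 0.229]
force: [-0.1, 0.3, -4.5]
gripper_force: 48.8
```

```bash
python3 -m creep '[{"slide":[0,0,-0.04],"dr":[0,0,0]},{"slide":[0,0,0],"dr":[0,0,0]},{"slide":[0,0,0],"dr":[0,0,0]}]' | grep -E 'eef|force:'
```

```text
eef_pos: [0.5664, 0.0302, 0.2274]
force: [0.1, -0.5, -4.2]
gripper_force: 48.8
```

```bash
python3 -m creep '[{"slide":[0,0,-0.04],"dr":[0,0,0]},{"slide":[0,0,0],"dr":[0,0,0]},{"slide":[0,0,0],"dr":[0,0,0]}]' | grep -E 'eef|force:'
```

```text
eef_pos: [0.5664, 0.0302, 0.2258]
force: [0.7, -0.7, -4.7]
gripper_force: 48.8
```

```bash
python3 -m creep '[{"slide":[0,0,-0.04],"dr":[0,0,0]},{"slide":[0,0,0],"dr":[0,0,0]},{"slide":[0,0,0],"dr":[0,0,0]}]' | grep -E 'eef|force:'
```

```text
eef_pos: [0.5665, 0.0303, 0.2242]
force: [-0.5, 0.4, -4.3]
gripper_force: 48.8
```

```bash
python3 - <<'E'
from h import *
snap('side','sA');snap('wrist','wA')
S,cs=load('sA');s=sense();M=R.from_rotvec(s['tcp_rot']).as_matrix()
print(s['eef_pos'],s['force'],s['moment'],proj(cs,s['eef_pos']+[0,0,.0157]))
E
```

```text
[0.56653087 0.0302312  0.22437216] [ 0.78017566  0.4444944  -3.69337592] [ 0.02010384 -0.01753994 -0.03932345] [295.06337251 148.44025527]
```

```bash
python3 -m creep '[{"slide":[0,0,-0.035],"dr":[0,0,0]},{"slide":[0,0,0],"dr":[0,0,0]},{"slide":[0,0,0],"dr":[0,0,0]}]' | grep -E 'eef|force:'
```

```text
eef_pos: [0.5667, 0.0302, 0.2233]
force: [-0.0, -0.5, -3.4]
gripper_force: 49.0
```

```bash
python3 -m creep '[{"slide":[0,0,-0.035],"dr":[0,0,0]},{"slide":[0,0,0],"dr":[0,0,0]},{"slide":[0,0,0],"dr":[0,0,0]}]' | grep -E 'eef|force:'
```

```text
eef_pos: [0.5669, 0.0302, 0.2222]
force: [-0.4, 0.4, -0.1]
gripper_force: 49.3
```

```bash
python3 -m creep '[{"slide":[0,0,-0.035],"dr":[0,0,0]},{"slide":[0,0,0],"dr":[0,0,0]},{"slide":[0,0,0],"dr":[0,0,0]}]' | grep -E 'eef|force:'
```

```text
eef_pos: [0.567, 0.0302, 0.2211]
force: [-0.4, 0.1, 4.3]
gripper_force: 49.7
```

```bash
python3 -m creep '[{"slide":[0,0,0.02],"dr":[0,0,0]},{"slide":[0,0,0],"dr":[0,0,0]},{"slide":[0,0,0],"dr":[0,0,0]}]' | grep -E 'eef|force:'; python3 - <<'E'
from h import *
s=sense();print(s['moment'],s['force'],R.from_rotvec(s['tcp_rot']).as_matrix()[:,2])
A,ca=load('wA')
snap('side','sB'); snap('wrist','wB')
E
```

```text
eef_pos: [0.5669, 0.0302, 0.2213]
force: [0.2, 0.2, 3.5]
gripper_force: 49.7
[ 0.01650733 -0.08222498  0.03130155] [0.22597789 0.1940419  3.52438323] [-3.25304829e-04 -3.89639149e-06 -9.99999947e-01]
```

```bash
python3 -m creep '[{"slide":[0,0,0.015],"dr":[0,0,0]},{"slide":[0,0,0],"dr":[0,0,0]}]' | grep -E 'eef|force:'; python3 -m creep '[{"slide":[0,0,0],"dr":[0,0,0]},{"slide":[0,0,0],"dr":[0,0,0]},{"slide":[0,0,0],"dr":[0,0,0]},{"slide":[0,0,0],"dr":[0,0,0]}]' 0.35 | grep -E 'eef|force|wid'
python3 -c "
from h import *
snap('side','sC')"
```

```text
eef_pos: [0.5668, 0.0302, 0.2216]
force: [1.3, 0.3, 2.5]
gripper_force: 49.7
eef_pos: [0.5661, 0.0303, 0.221]
force: [0.5, -0.6, 0.5]
gripper_width: 0.0275
gripper_force: 0.0
```

```bash
cat > chk.py <<'E'
from h import *
import sys
w,e=snap('wrist',sys.argv[1]); s=sense()
h=cv2.cvtColor(w,cv2.COLOR_RGB2HSV); p=proj(e,[.5668,.0302,.237]); print(p)
x0,y0=int(p[0]-45),int(p[1]-70); k=h[y0:y0+140,x0:x0+90]; m=(k[...,0]<25)&(k[...,0]>10)&(k[...,1]>70)&(k[...,1]<170)
n,l,st,ce=cv2.connectedComponentsWithStats(m.astype('uint8')); print([(S[4],S[:4]+[x0,y0,0,0],onz(e,*(q+[x0,y0]),.237)) for S,q in zip(st[1:],ce[1:]) if S[4]>80])
E
python3 chk.py wC
python3 -m creep '[{"slide":[0,0,0.15],"dr":[0,0,0]},{"slide":[0,0,0.15],"dr":[0,0,0]},{"slide":[0,0,0.3],"dr":[0,0,0]},{"slide":[0,0,0.5],"dr":[0,0,0]},{"slide":[0,0,0.7],"dr":[0,0,0]},{"slide":[0,0,0.7],"dr":[0,0,0]},{"slide":[0,0,0.7],"dr":[0,0,0]},{"slide":[0,0,0],"dr":[0,0,0]},{"slide":[0,0,0],"dr":[0,0,0]},{"slide":[0,0,0],"dr":[0,0,0]}]' | grep -E 'time|eef|force'
python3 chk.py wD
python3 - <<'E'
from h import *
S,c=snap('side','sD'); h=cv2.cvtColor(S,cv2.COLOR_RGB2HSV); P=proj(c,[.5668,.0302,.237]);print(P)
x0,y0=(P-25).astype(int);k=h[y0:y0+50,x0:x0+50];m=(k[...,0]<25)&(k[...,0]>8)&(k[...,1]>80)
n,l,st,ce=cv2.connectedComponentsWithStats(m.astype('uint8')); print([(a[4],b+[x0,y0]) for a,b in zip(st[1:],ce[1:]) if a[4]>5])
E
```

```text
[279.76648908 287.51447107]
[(np.int32(2666), array([265, 241,  31,  96]), array([0.5670186 , 0.02984049, 0.237     ]))]
time: 24.57
eef_pos: [0.5662, 0.0303, 0.3494]
force: [0.2, -0.2, -0.3]
gripper_force: 0.0
[279.57374197 207.19414198]
[(np.int32(757), array([272, 177,  17,  56]), array([0.56711815, 0.03029056, 0.237     ]))]
[295.11764786 149.42567933]
[(np.int32(72), array([294.72222222, 148.93055556]))]
```

```bash
python3 -m creep '[{"slide":[0,0,0.5],"dr":[0,0,0]},{"slide":[0,0,0.5],"dr":[0,0,0]},{"slide":[0,0,0],"dr":[0,0,0]},{"slide":[0,0,0],"dr":[0,0,0]},{"slide":[0,0,0],"dr":[0,0,0]},{"slide":[0,0,0],"dr":[0,0,0]},{"slide":[0,0,0],"dr":[0,0,0]},{"slide":[0,0,0],"dr":[0,0,0]},{"slide":[0,0,0],"dr":[0,0,0]},{"slide":[0,0,0],"dr":[0,0,0]}]' | grep -E 'time|force:'
python3 chk.py wE
python3 - <<'E'
from h import *
a=load('sD')[0].astype(int);b=snap('side','sE')[0].astype(int)
d=np.abs(a-b).max(2)[130:230,265:330];print((d>40).sum())
print(bot.job_done())
E
```

```text
time: 25.5
force: [1.4, 0.6, -0.1]
gripper_force: 0.0
[279.32859336 195.58683323]
[(np.int32(592), array([273, 169,  17,  50]), array([0.56746817, 0.0307926 , 0.237     ]))]
3
the job is handed in; nothing more can be done
None
```

The pail's bail is upright and rests across both prongs in the dip behind their tips. The pail stayed still after release, and I handed the job in at about 25.6 s with the gripper clear; no verdict came back.

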